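# Vent the slide dryer: open the guard door and hold the sprung lid at the pointer

### The arm

A 6-joint arm with a two-finger parallel gripper is mounted at the origin on the work surface. World frame = base frame: x ahead of the robot, y to its left, z up, the work surface at z = 0. Lengths are in m, angles in rad, forces in N, time in s.
With the tool pointing down it reaches from about 0.3 to 0.775 m from the base axis. Payload 14.6 kg.
Tool frame: the origin (TCP) lies at the very end of the fingers, on their centre line; the grasp point (between the pads) lies 19 mm behind it; z points along the fingers, y is the line along which they close (so a half turn about z gives the same grasp; the last joint's range is limited). The gripper opens to 94 mm and grips with 3 to 60 N. Pads are 16 mm wide; open, the fingers measure 119 mm over their backs; the gripper's body (75 mm by 177 mm) begins 78 mm behind the grasp point.
Start: joints at [1.194, 0.3, 1.521, -0, 1.321, -0.067], TCP at [0.168, 0.524, 0.181] pointing down, gripper open.
Joint ranges: [-3.03, 3.03], [-0.79, 2.21], [0.23, 2.52], [-1.04, 4.18], [0, 3.07], [-2.55, 2.55]. Speed limits (rad/s): [2.22, 2.22, 2.57, 3.14, 3.14, 3.14].

### API

Orientations are given as [roll, pitch, yaw] about the fixed x, y, z axes, in that order (R = Rz(yaw) Ry(pitch) Rx(roll)).
In Python, from station import ctrl gives the robot as it stands.
- The arm moves only by the tool move_arm, never from a script. Its argument "targets" is a list of rows, each a list of 6 numbers: the shift along the tool's x, y, z in units of 1000 mm (1.0 is 1000 mm), then the turn, a rotation vector about the tool's x, y, z in units of 30 degrees (1.0 is 30 degrees). In form: [[tx, ty, tz, ax, ay, az], ...]. A call has exactly 5 rows; each row is the pose to reach, as a shift and turn from the pose commanded when the call began, along the tool's axes at that moment; what a row does not reach only later rows make up. A row lasts 1/12 s, in which the tool goes at most 41.7 mm and 7.16 degrees, less where a joint would pass 70% of its speed; a pose out of reach is approached as far as the arm can. A call with a number of a shift or a turn outside -1 to 1 is refused whole. A call with a gripper value outside its range is refused whole. "fingers" is the opening, from -1 (shut) to 1 (fully open), set as the call begins (left out, the last holds). The fingers move at their own pace and stop on an object; "grip_force" is the grip in N (left out, the last holds). Time passes only in rows, so rows that repeat a pose let the fingers close, or fill a call up. It gives the time, the measured TCP pose, the force and the opening at its end, in the units of the state.
- ctrl.get_obs(): the state, without advancing time (a new reading comes with each control period).
- ctrl.camera(name): name is "scene" or "top" or "wrist"; returns the picture (384x512x3 uint8, red, green, blue); there is no depth.
- ctrl.camera_info(name): a dict with "fx", "fy", "cx", "cy" (pixels), "rvec" (rotation vector, rad) and "tvec" (3), from world to camera coordinates, as OpenCV has them. Camera axes: x right, y down, z forward; pixel columns grow to the right and rows downward; lengths in m; the calibration is good to about 2 mm. A picture is of the moment at which its call begins: read the wrist's pose just before it. camera_info takes no time and is no camera call; for the wrist camera it gives the pose at the moment of the call.
- ctrl.hand_in(): hands the job in, once; it reports no verdict.
The state is a dict: "time_s": time; "qpos": joint angles; "joint_vel": joint speeds; "tau": joint torques, N m; "ee_pos": TCP position; "eef_rot": TCP orientation; "force": force on the tool from outside, world axes, zero at the start; "moment": the same for the moment, N m; "grip_width": finger opening in m.
Only numpy, scipy, OpenCV 4.12 (cv2) and the standard library are available. Lean on these libraries where they do the work, as an engineer would, in place of code of your own. Each camera call takes 0.05 s, during which the arm holds its last target. There are 200 camera calls.

### The job

The slide dryer on the bench needs airing. First swing its hooded front door wide open by the upright handle (at least 70 degrees) and leave it open; then lift the sprung lid by its raised handle until the small pin on the lid's side edge is level with the tip of the pointer arm beside it, and finish still holding the lid there, motionless, because it snaps shut when let go. Do not shift the pointer, and leave the jar, the beaker and the book where they stand.

Things in the scene. Friction and masses are not known exactly. Their poses are not given: they have to be found in the camera images.
- dryer: Slide dryer fixed to the bench: white open-topped casing 240 (x) by 260 (y) by 130 mm high. Origin at the centre of its underside, z up, its own +x points to the back (away from its door), +y to its left. Its yaw is within 0.2 rad of the world's.
- door (a joint): Angle of the white front door in rad: 0 shut, grows as it swings out towards the robot, up to 1.9. It starts shut or up to 0.15 rad ajar. Upright hinge at the left (+y) side; seen from above the door turns clockwise as it opens. Panel 180 wide, 12 thick, its top 206 mm above the bench. It stays where it is left (about 1 to 2 N at the handle).
- door_handle (a point): Grip point on the door's handle: an upright round steel bar 10 mm in diameter, free at its top, standing 35 mm (axis) off the panel's outer face. Bar's top: 20 mm above this point; its stays to the door: 40 mm and more below. 140 mm along the panel from the hinge axis, 47 mm outward of it. Own x points square into the panel, z up.
- door_hinge (a point): Point on the door's upright hinge axis at the height of door_handle; turns with the door. Along the door's top a hood 100 mm wide (55 to 155 mm from the hinge) reaches 46 mm inward over the lid's handle, its underside 200 mm above the bench: the lid's handle cannot be taken until the door is open.
- lid: Grey flat lid 235 by 254 by 12 mm over the casing, with a steel handle near its front edge. Origin at its centre; axes equal the dryer's when shut. Its level hinge axis lies along y, 117.5 mm behind the origin: in the dryer's frame at x = +110 mm, z = 136 mm. Opening turns it about own +y: the front edge rises and goes back, up to 1.2 rad. Starts shut.
- lid_handle (a point): Middle of the lid's handle: a level round steel bar 10 mm in diameter, 90 mm long along the lid's y, its axis 36 mm above the lid's top face (free gap of 31 mm under it), on two end posts. 215 mm in front of the hinge axis and 42 mm above it when shut. A spring hinge and the lid's weight (0.3 to 0.55 kg) push it shut: 3 to 8 N here.
- lid_index (a point): Outer end region of a small steel pin (10 mm in diameter, 10 mm long) that sticks out of the lid's right (-y) edge near its front, 228 mm from the hinge axis, at the lid's mid-thickness.
- pointer_tip (a point): Tip of the dark steel pointer arm on the dryer's right (-y) side, 25 mm outside the pin. The arm pivots on the lid's hinge axis and its tip is 228 mm from that axis, so at the right lid angle the pin is right beside the tip. It is set at 0.35 to 0.6 rad above level and differs each time; stiff joint, stays unless pushed. Its own x runs along the arm to the back, z square to the arm, upward.
- jar: Yellow jar with a blue cap, 64 mm in diameter, 110 mm high, standing left of the dryer. Origin at the centre of its underside. Bystander.
- beaker: Green glass beaker, 76 mm in diameter, 100 mm high, standing right of the dryer. Origin at the centre of its underside. Bystander.
- book: Closed green book 157 by 216 by 36 mm lying flat at the front right. Origin at the centre of its underside. Bystander.

How it is judged:
On the way:
1. the door is open by more than 1.1 rad while the lid is still shut (value of joint door above 1.1 rad and distance of lid_index from where it was at the start of the episode below 0.02 m), for 0.2 s.
At the end, for the whole second after the job is handed in: Door open more than 1.1 rad; the robot holds the lid (more than 1.5 N between them) with the pin within 12 mm of the pointer tip, measured square to the pointer arm, the lid turning slower than 0.1 rad/s and carried by nothing else; the pointer within 10 mm of where it was set (value of joint door above 1.1 rad and z of lid_index in the frame of pointer_tip between -0.012 and 0.012 m and angular speed of lid below 0.1 rad/s and (contact force between lid and the fingers above 1.5 N or contact force between lid and the arm above 1.5 N) and contact force between lid and jar below 0.2 N and contact force between lid and beaker below 0.2 N and contact force between lid and book below 0.2 N and distance of pointer_tip from where it was at the start of the episode below 0.01 m); the arm keeps its last pose, push and grip.
It fails at once if the pointer is shifted by more than 10 mm (distance of pointer_tip from where it was at the start of the episode above 0.01 m).
It fails at once if the jar is shifted by more than 30 mm or tipped (distance of jar from where it was at the start of the episode above 0.03 m or angle between jar's own z axis and vertical above 0.4 rad).
It fails at once if the beaker is shifted by more than 30 mm or tipped (distance of beaker from where it was at the start of the episode above 0.03 m or angle between beaker's own z axis and vertical above 0.4 rad).
It fails at once if the book is shifted by more than 30 mm or tipped (distance of book from where it was at the start of the episode above 0.03 m or angle between book's own z axis and vertical above 0.4 rad).
It also fails if it takes over 48 s, if anything falls off the work surface, if the arm or the gripper's body presses on something with over 40 N, if the wrist force passes 120 N, or if a joint passes its speed limit or range.

## Working session

There is one attempt and no reset: what is moved stays moved. The work goes in short steps, Python scripts to look and compute and a tool call to move; the robot and the scene stay as the last step left them, time stands still between calls to the robot, and variables do not carry over. Pictures are saved under pics/ and viewed, on a budget of 10 in all, crops included, one or two more only if the job needs it, and the job is handed in when it is done.

Besides the shell and the picture viewer there is one more tool, called as name(argument=value, ...) on one line, values as JSON. move_arm: Moves the arm, as the interface text tells. Shifts and turns lie within -1 to 1; 1 stands for 1000 mm of shift or 30 degrees of turn. Its arguments: {"type":"object","properties":{"targets":{"type":"array"},"fingers":{"type":"number"},"grip_force":{"type":"number"}},"required":["targets"]}

```bash
ls; mkdir -p pics
python3 - <<'E'
from station import ctrl
import cv2
print(ctrl.get_obs())
for n in("scene","top"):
    cv2.imwrite(f"pics/{n}0.png",ctrl.camera(n)[:,:,::-1]); print(ctrl.camera_info(n))
E
```

```text
pics
{'time_s': 0.0, 'qpos': array([ 1.19439241e+00,  3.00475045e-01,  1.52157513e+00,  1.11345912e-05,
        1.32066678e+00, -6.66001403e-02]), 'joint_vel': array([ 8.26481165e-04,  1.00533417e-03, -8.97999256e-04,  5.90752049e-05,
       -2.06343648e-03,  1.38157447e-03]), 'tau': array([ 4.70326063e-05, -5.31814206e+01, -3.52729189e+01,  7.07810232e-02,
        2.44234741e-02, -1.11682455e-04]), 'ee_pos': array([0.16757646, 0.52355625, 0.18028669]), 'eef_rot': array([-3.14047156e+00, -8.55843912e-05,  2.83178607e+00]), 'force': array([-0.66026376, -0.38090276, -0.42701279]), 'moment': array([-0.02407897,  0.00418854,  0.01238244]), 'grip_width': 0.09348685474887938}
{'fx': 379.90716040956437, 'fy': 379.90716040956437, 'cx': 256.73743297727185, 'cy': 188.24273923443872, 'rvec': array([ 2.36352281,  0.94656221, -0.31232377]), 'tvec': array([-0.40360305, -0.26628069,  1.32189465])}
{'fx': 388.0224556526047, 'fy': 388.0224556526047, 'cx': 257.774015186345, 'cy': 193.78154172557853, 'rvec': array([ 2.18332478, -2.17516582,  0.12277023]), 'tvec': array([-0.04821883,  0.58928348,  1.14413988])}
```

View pics/scene0.png

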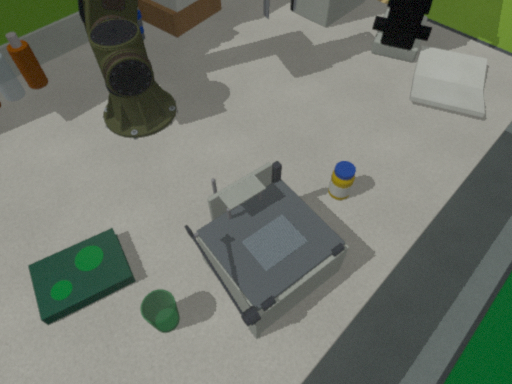

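View pics/top0.png

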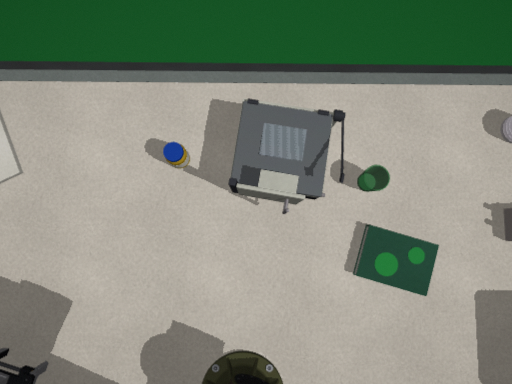

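The scene view shows the dryer at about (270,240), with the door handle tip at (214,182) and the pointer tip at (188,228). In the top view the lid is centred near (283,150), the door runs from (235,184) to (322,195), the handle is at (286,208) and the pointer tip is at (341,180). I'll zoom in on both in one image.

Run:
```python
import cv2,numpy as np
a=cv2.imread("pics/top0.png")[90:220,220:350];b=cv2.imread("pics/scene0.png")[150:330,180:350]
a=cv2.resize(a,(400,400),interpolation=cv2.INTER_CUBIC);b=cv2.resize(b,(400,424),interpolation=cv2.INTER_CUBIC)
c=np.zeros((424,800,3),np.uint8);c[:400,:400]=a;c[:,400:]=b
cv2.imwrite("pics/z0.png",c)
```

```text
(no output)
```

View pics/z0.png

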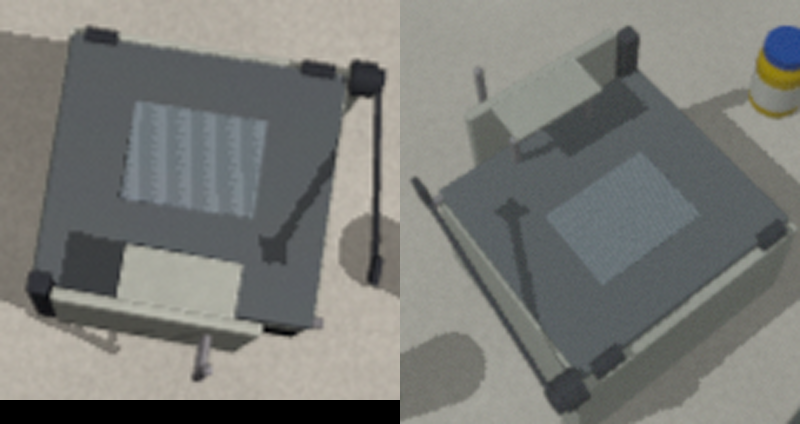

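```bash
cat > h.py <<'E'
import numpy as np,cv2
from station import ctrl
def ray(n,p,ci=None):
    i=ci or ctrl.camera_info(n);R=cv2.Rodrigues(i["rvec"])[0];c=-R.T@i["tvec"]
    d=R.T@np.array([(p[0]-i["cx"])/i["fx"],(p[1]-i["cy"])/i["fy"],1]);return c,d/np.linalg.norm(d)
def plane(n,p,z):
    c,d=ray(n,p);return c+d*(z-c[2])/d[2]
def tri(p,q):
    c,d=ray("top",p);e,f=ray("scene",q)
    A=np.stack([d,-f],1);s=np.linalg.lstsq(A,e-c,rcond=None)[0]
    a,b=c+s[0]*d,e+s[1]*f;return (a+b)/2,np.linalg.norm(a-b)
def proj(n,X):
    i=ctrl.camera_info(n);return cv2.projectPoints(np.array(X,float).reshape(-1,1,3),i["rvec"],i["tvec"],np.array([[i["fx"],0,i["cx"]],[0,i["fy"],i["cy"]],[0,0,1]]),None)[0][:,0]
E
python3 - <<'E'
from h import *
np.set_printoptions(precision=4,suppress=True)
T=lambda u,v:(220+u/3.077-.34,90+v/3.077-.34)
S=lambda u,v:(180+(u-400)/2.353-.3,150+v/2.353-.3)
print("cams",ray("top",(256,192))[0],ray("scene",(256,192))[0])
for n,a,b in [("bartop?a",(200,377),(478,70)),("bartop?b",(208,338),(478,70)),("post",(40,280),(627,33)),("ptip",(375,277),(417,182)),("lidFR",(320,322),(440,197)),("lidBL",(75,35),(790,225)),("lidBR",(345,68),(575,372))]:
    print(n,*tri(T(*a),S(*b)))
L=[plane("top",T(*a),.142) for a in [(75,33),(345,68),(318,322),(35,272)]]
print("lid corners",L)
for a in [(52,300),(260,330),(245,264),(122,245)]: print("doortop",plane("top",T(*a),.206))
E
```

```text
cams [ 0.4761 -0.0277  1.1963] [ 0.9789 -0.4322  0.9144]
bartop?a [ 0.5254 -0.1134  0.1964] 0.0012561821990292406
bartop?b [ 0.5512 -0.1228  0.2304] 0.015453472507843439
post [0.6058 0.0211 0.2037] 0.001150751057371081
ptip [ 0.6049 -0.2518  0.2405] 0.0008900132783220331
lidFR [ 0.5788 -0.2229  0.1432] 0.0036359602028216546
lidBL [ 0.8434 -0.0041  0.1306] 0.002206382343361029
lidBR [ 0.8019 -0.2523  0.1552] 0.01178345259599474
lid corners [array([ 0.8405, -0.0051,  0.142 ]), array([ 0.8098, -0.2505,  0.142 ]), array([ 0.5778, -0.2228,  0.142 ]), array([0.6214, 0.0291, 0.142 ])]
doortop [0.5891 0.0113 0.206 ]
doortop [ 0.5647 -0.1624  0.206 ]
doortop [ 0.6203 -0.1502  0.206 ]
doortop [ 0.6358 -0.047   0.206 ]
```

```bash
cat >> h.py <<'E'
from scipy.spatial.transform import Rotation as Ro
def pose():
    o=ctrl.get_obs();return np.array(o["ee_pos"]),Ro.from_euler("xyz",o["eef_rot"])
def plan(wps,p=None,r=None,d=.19,a=30):
    """wps: list of (pos, rpy); prints one tool-frame row per call, each within d metres and a degrees"""
    if p is None:p,r=pose()
    for q,e in wps:
        s=Ro.from_euler("xyz",e);v=(r.inv()*s).as_rotvec()
        n=max(1,int(np.ceil(max(np.linalg.norm(q-p)/d,np.degrees(np.linalg.norm(v))/a-.01))))
        for k in range(n):
            sh=r.inv().apply((np.array(q)-p)/n);print(np.round(sh,3).tolist(),np.round(np.degrees(v)/n/30,2).tolist())
            p=p+(np.array(q)-p)/n;r=r*Ro.from_rotvec(v/n)
E
python3 - <<'E'
from h import *
plan([([.168,.524,.29],[np.pi,0,2.832]),([.525,-.113,.285],[np.pi,0,1.426])])
for n,p in (("jar",(175,150)),("beaker",(376,175)),("book",(397,260))):print(n,plane("top",p,.05))
E
```

```text
[-0.0, 0.0, -0.11] [-0.0, -0.0, -0.0]
[-0.134, -0.124, 0.001] [-0.0, -0.0, 0.67]
[-0.126, -0.053, 0.001] [-0.0, -0.0, 0.67]
[-0.103, -0.005, 0.001] [-0.0, -0.0, 0.67]
[-0.073, 0.023, 0.001] [-0.0, -0.0, 0.67]
jar [0.7178602 0.2023202 0.05     ]
beaker [ 0.64557187 -0.39991147  0.05      ]
book [ 0.39387662 -0.45519121  0.05      ]
```

```bash
python3 - <<'E'
s=open("h.py").read()
s=s.replace("        for k in range(n):","        D=(np.array(q)-p)/n\n        for k in range(n):").replace("r.inv().apply((np.array(q)-p)/n)","r.inv().apply(D)").replace("p=p+(np.array(q)-p)/n;","p=p+D;")
open("h.py","w").write(s)
E
python3 - <<'E'
from h import *
plan([([.168,.524,.29],[np.pi,0,2.832]),([.525,-.113,.285],[np.pi,0,1.426])])
E
```

```text
[-0.0, 0.0, -0.11] [-0.0, -0.0, -0.0]
[-0.134, -0.124, 0.001] [-0.0, -0.0, 0.67]
[-0.168, -0.071, 0.001] [-0.0, -0.0, 0.67]
[-0.182, -0.009, 0.001] [-0.0, -0.0, 0.67]
[-0.174, 0.055, 0.001] [-0.0, -0.0, 0.67]
```

move_arm(targets=[[0,0,-0.04,0,0,0],[0,0,-0.08,0,0,0],[0,0,-0.11,0,0,0],[0,0,-0.11,0,0,0],[0,0,-0.11,0,0,0]])

```text
time_s: 0.52
ee_pos: [0.1678, 0.5241, 0.2917]
eef_rot: [3.139, 0.0, 2.832]
force: [0.1, 0.5, -1.0]
grip_width: 0.0939
```

move_arm(targets=[[-0.027,-0.025,0,0,0,0.13],[-0.054,-0.05,0,0,0,0.27],[-0.08,-0.075,0,0,0,0.4],[-0.107,-0.1,0,0,0,0.54],[-0.134,-0.124,0,0,0,0.67]])

```text
time_s: 0.93
ee_pos: [0.2575, 0.3629, 0.289]
eef_rot: [-3.139, -0.0, 2.478]
force: [1.0, 0.6, 0.2]
grip_width: 0.0939
```

move_arm(targets=[[-0.034,-0.014,0,0,0,0.13],[-0.067,-0.028,0,0,0,0.27],[-0.1,-0.042,0,0,0,0.4],[-0.134,-0.057,0,0,0,0.54],[-0.168,-0.071,0,0,0,0.67]])

```text
time_s: 1.35
ee_pos: [0.3465, 0.2038, 0.2893]
eef_rot: [-3.139, -0.0, 2.127]
force: [0.7, -0.1, 0.5]
grip_width: 0.0942
```

move_arm(targets=[[-0.036,-0.002,0,0,0,0.13],[-0.073,-0.004,0,0,0,0.27],[-0.11,-0.005,0,0,0,0.4],[-0.146,-0.007,0,0,0,0.54],[-0.182,-0.009,0,0,0,0.67]])

```text
time_s: 1.77
ee_pos: [0.4356, 0.0448, 0.2892]
eef_rot: [-3.139, -0.0, 1.775]
force: [0.5, 2.0, -0.1]
grip_width: 0.0944
```

move_arm(targets=[[-0.035,0.011,0,0,0,0.13],[-0.07,0.022,0,0,0,0.27],[-0.105,0.033,0,0,0,0.4],[-0.14,0.044,0,0,0,0.54],[-0.174,0.055,0,0,0,0.67]], fingers=-0.4)

```text
time_s: 2.18
ee_pos: [0.5255, -0.114, 0.2888]
eef_rot: [-3.139, -0.0, 1.424]
force: [-0.1, 1.0, -0.2]
grip_width: 0.064
```

Run:
```python
from h import *
o=ctrl.get_obs();print(o["ee_pos"],o["eef_rot"],o["qpos"],o["grip_width"])
import pickle;ci=ctrl.camera_info("wrist");pickle.dump(ci,open("w1.pkl","wb"))
im=ctrl.camera("wrist");print(ci)
cv2.imwrite("pics/w1.png",im[:,:,::-1])
```

```text
[ 0.52546237 -0.11400474  0.2888291 ] [-3.13871822e+00 -4.04539440e-04  1.42446589e+00] [-2.81778524e-01  2.15938911e-01  1.37853972e+00  1.26888872e-05
  1.55001676e+00 -1.35448951e-01] 0.06399399371559494
{'fx': 301.610805417267, 'fy': 301.610805417267, 'cx': 253.57235769146283, 'cy': 188.93462637359664, 'rvec': array([-2.90370813,  0.21395943,  0.02643278]), 'tvec': array([-0.53724347, -0.08401395,  0.4874798 ])}
```

View pics/w1.png

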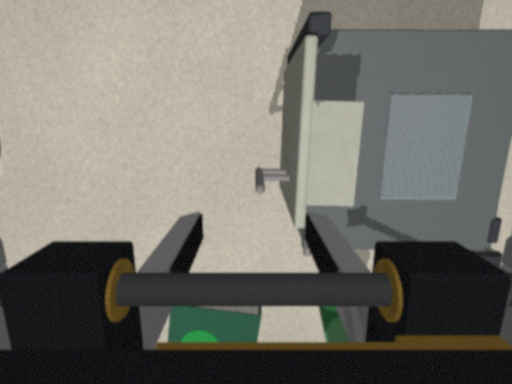

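The bar runs from (258,168) to (261,192), with stays to the panel at y≈174. The hinge post is at (320,22) and the door top runs from (311,35) to (300,225). Next I'll solve for the bar position.

Run:
```python
from h import *
import pickle
np.set_printoptions(precision=4,suppress=True)
ci=pickle.load(open("w1.pkl","rb"));R=cv2.Rodrigues(ci["rvec"])[0];c=-R.T@ci["tvec"];print("cam",c,"axis",R[2])
def pl(p,z):
    c,d=ray("w",p,ci);return c+d*(z-c[2])/d[2]
for p in [(261,188),(258,170)]:
    for z in (.12,.196,):print(p,z,pl(p,z))
for p in [(318,36),(303,36),(306,222),(296,225),(361,102),(355,204)]:print("door",p,pl(p,.206))
print("post",pl((320,18),.204))
g=cv2.cvtColor(cv2.imread("pics/w1.png"),cv2.COLOR_BGR2GRAY)
print(g[160:198:2,250:276:1])
```

```text
cam [ 0.5363 -0.0496  0.4932] axis [-0.0346 -0.2259 -0.9735]
(261, 188) 0.12 [ 0.5326 -0.1364  0.12  ]
(261, 188) 0.196 [ 0.5333 -0.1187  0.196 ]
(258, 170) 0.12 [ 0.5321 -0.1129  0.12  ]
(258, 170) 0.196 [ 0.533 -0.1    0.196]
door (318, 36) [0.6019 0.0113 0.206 ]
door (303, 36) [0.589  0.0132 0.206 ]
door (306, 222) [ 0.5732 -0.1577  0.206 ]
door (296, 225) [ 0.5629 -0.1594  0.206 ]
door (361, 102) [ 0.6354 -0.0498  0.206 ]
door (355, 204) [ 0.6231 -0.1461  0.206 ]
post [0.6055 0.0258 0.204 ]
[[178 178 178 174 179 182 181 179 182 178 178 177 176 176 176 177 179 180
  177 178 179 180 182 179 179 179]
 [181 178 177 179 175 182 182 180 182 178 180 176 176 176 176 181 182 179
  179 178 178 179 179 178 178 180]
 [177 181 182 184 183 181 180 179 176 176 175 176 181 180 180 182 181 182
  183 182 182 181 182 182 184 181]
 [182 179 180 181 182 178 172 162 155 157 166 173 181 180 178 177 178 179
  178 182 181 181 180 183 182 181]
 [179 178 178 173 171 152 127 104  97  96 111 128 136 145 145 144 148 147
  147 149 148 149 148 147 150 148]
 [175 177 177 178 163 124  88  75  74  80  83  84  98 1
[... 771 characters left out ...]
62 178 178
  177 176 180 181 182 185 186 185]
 [180 183 182 179 166 129 100 100 105 109 109 111 104 101 121 155 174 180
  176 178 183 182 183 187 187 184]
 [181 181 179 176 164 137 114 118 124 131 132 129 122 115 125 153 174 178
  177 179 180 183 186 188 188 189]
 [178 178 177 175 166 149 136 131 135 143 141 136 131 124 138 159 176 180
  180 180 182 185 188 184 186 188]
 [184 179 176 178 173 167 159 150 145 148 145 145 147 156 167 177 182 183
  184 181 179 181 187 189 189 186]
 [177 177 175 179 177 175 175 175 170 168 170 172 180 181 185 186 186 184
  185 181 182 182 185 184 183 182]
 [180 182 180 180 180 182 182 179 177 177 179 183 183 184 184 186 185 186
  183 184 184 183 181 182 179 183]]
```

The bar sits at (0.533, -0.119), top at about 0.196, and is consistent with the panel face plus 35 mm. The hinge comes out at about (0.599, 0.0135). Now I'll descend over the bar.

move_arm(targets=[[-0.003,0.008,0,0,0,0],[-0.003,0.008,0.02,0,0,0],[-0.003,0.008,0.04,0,0,0],[-0.003,0.008,0.06,0,0,0],[-0.003,0.008,0.075,0,0,0]], fingers=-0.4)

```text
time_s: 2.65
ee_pos: [0.532, -0.1151, 0.2131]
eef_rot: [-3.139, -0.001, 1.431]
force: [0.6, 0.0, -0.0]
grip_width: 0.0294
```

Run:
```python
from h import *
import pickle
np.set_printoptions(precision=4,suppress=True)
o=ctrl.get_obs();print(o["ee_pos"],o["eef_rot"],o["grip_width"],o["force"])
ci=ctrl.camera_info("wrist");im=ctrl.camera("wrist")
cv2.imwrite("pics/w2.png",im[:,:,::-1])
```

```text
[ 0.532  -0.1151  0.2131] [-3.1386 -0.0005  1.4306] 0.029417714380440444 [ 0.6133  0.0248 -0.0477]
```

View pics/w2.png

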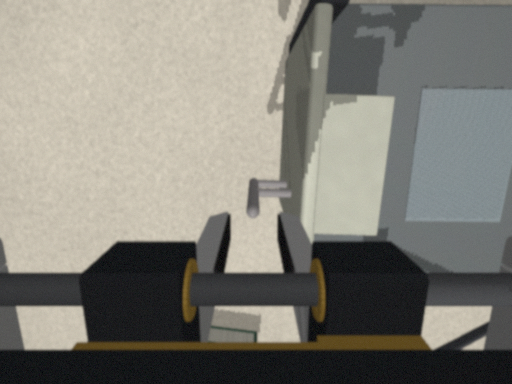

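The bar top (253,210) is centred between the fingertips (220 to 287). Continuing down, then gripping.

move_arm(targets=[[-0.003,0.001,0.01,0,0,0],[-0.003,0.001,0.022,0,0,0],[-0.003,0.001,0.034,0,0,0],[-0.003,0.001,0.045,0,0,0],[-0.003,0.001,0.053,0,0,0]])

```text
time_s: 3.12
ee_pos: [0.5333, -0.1191, 0.1619]
eef_rot: [-3.141, -0.0, 1.429]
force: [0.2, 0.3, -0.1]
grip_width: 0.0281
```

move_arm(targets=[[0,0,0,0,0,0],[0,0,0,0,0,0],[0,0,0,0,0,0],[0,0,0,0,0,0],[0,0,0,0,0,0]], fingers=-1, grip_force=10)

```text
time_s: 3.53
ee_pos: [0.5335, -0.1195, 0.1635]
eef_rot: [3.141, 0.0, 1.429]
force: [-2.5, -0.2, 2.1]
grip_width: 0.0096
```

Gripped, with the width matching the 10 mm bar. Swinging the door.

move_arm(targets=[[0.004,-0.011,0,0,0,0.15],[0.009,-0.021,0,0,0,0.3],[0.015,-0.031,0,0,0,0.45],[0.021,-0.041,0,0,0,0.6],[0.029,-0.05,0,0,0,0.75]])

```text
time_s: 3.95
ee_pos: [0.488, -0.0837, 0.1634]
eef_rot: [3.14, -0.0, 1.032]
force: [-0.2, -3.0, 1.9]
grip_width: 0.009
```

move_arm(targets=[[0.004,-0.011,0,0,0,0.15],[0.009,-0.021,0,0,0,0.3],[0.015,-0.031,0,0,0,0.45],[0.021,-0.041,0,0,0,0.6],[0.029,-0.05,0,0,0,0.75]])

```text
time_s: 4.37
ee_pos: [0.4595, -0.0331, 0.1634]
eef_rot: [3.141, -0.0, 0.639]
force: [-3.5, -2.5, 3.5]
grip_width: 0.0092
```

move_arm(targets=[[0.004,-0.011,0,0,0,0.15],[0.009,-0.021,0,0,0,0.3],[0.015,-0.031,0,0,0,0.45],[0.021,-0.041,0,0,0,0.6],[0.029,-0.05,0,0,0,0.75]])

```text
time_s: 4.78
ee_pos: [0.4525, 0.0247, 0.1634]
eef_rot: [3.141, 0.001, 0.246]
force: [-8.1, -0.9, 5.6]
grip_width: 0.0095
```

move_arm(targets=[[0.004,-0.011,0,0,0,0.15],[0.009,-0.021,0,0,0,0.3],[0.015,-0.031,0,0,0,0.45],[0.021,-0.041,0,0,0,0.6],[0.029,-0.05,0,0,0,0.75]])

```text
time_s: 5.2
ee_pos: [0.4681, 0.0808, 0.1634]
eef_rot: [-3.141, 0.001, -0.146]
force: [-8.7, 3.2, 6.4]
grip_width: 0.0096
```

move_arm(targets=[[0,0,0,0,0,0],[0,0,0,0,0,0],[0,0,0,0,0,0],[0,0,0,0,0,0],[0,0,0,0,0,0]])

```text
time_s: 5.62
ee_pos: [0.4681, 0.0808, 0.1634]
eef_rot: [-3.14, 0.001, -0.142]
force: [-8.6, 6.4, 4.8]
grip_width: 0.0093
```

move_arm(targets=[[0,0,0,0,0,0],[0,0,0,0,0,0],[0,0,0,0,0,0],[0,0,-0.02,0,0,0],[0,0,-0.06,0,0,0]], fingers=-0.4)

```text
time_s: 6.03
ee_pos: [0.4671, 0.0796, 0.2201]
eef_rot: [3.14, 0.007, -0.142]
force: [-0.1, -0.1, 0.5]
grip_width: 0.0279
```

move_arm(targets=[[0,0,-0.04,0,0,0],[0,0,-0.08,0,0,0],[0,0,-0.12,0,0,0],[0,0,-0.15,0,0,0],[0,0,-0.15,0,0,0]], fingers=0.2)

```text
time_s: 6.45
ee_pos: [0.4697, 0.0799, 0.3791]
eef_rot: [-3.139, -0.009, -0.142]
force: [0.5, -0.1, 0.0]
grip_width: 0.0553
```

Run:
```python
from h import *
np.set_printoptions(precision=4,suppress=True)
a=ctrl.camera("top")[90:250,200:360,::-1];b=ctrl.camera("scene")[150:310,180:340,::-1]
o=ctrl.get_obs();print(o["ee_pos"],o["eef_rot"],o["qpos"])
cv2.imwrite("pics/z2.png",cv2.resize(np.hstack([a,b]),(800,400),interpolation=cv2.INTER_CUBIC))
```

```text
[0.469  0.0798 0.3734] [-3.1413 -0.0017 -0.1424] [ 0.0916  0.0592  1.367  -0.0001  1.7136  1.8048]
```

View pics/z2.png

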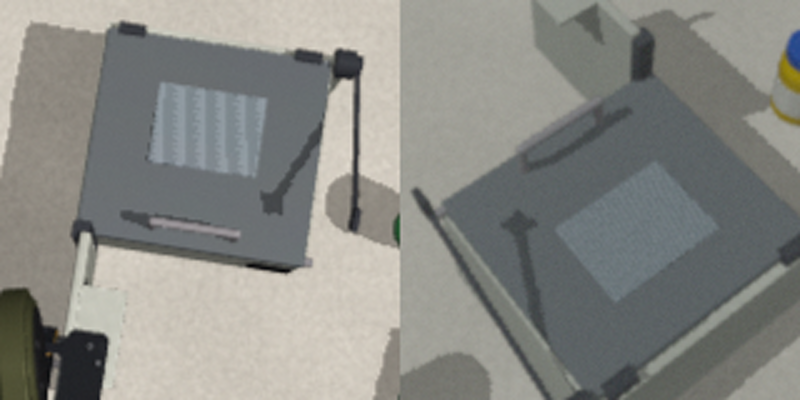

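The door is open about 90° and the lid is shut with its handle free: (150,220) to (240,235) in the top crop, (520,151) to (603,102) in the scene crop. The pin is at (309,262).

Run:
```python
from h import *
np.set_printoptions(precision=4,suppress=True)
T=lambda u,v:(200+(u+.5)/2.5-.5,90+(v+.5)/2.5-.5)
S=lambda u,v:(180+(u-400+.5)/2.5-.5,150+(v+.5)/2.5-.5)
for p in [(150,220),(240,235)]:print("handle",plane("top",T(*p),.178))
print("tri",tri(T(150,220),S(603,102)),tri(T(240,235),S(520,151)))
print("pin",plane("top",T(309,262),.136))
L=[plane("top",T(*a),.142)[:2] for a in [(106,26),(331,58),(303,263),(78,235)]]
print("lid",L,np.mean(L,0))
for a in [(353,230),(355,212)]:
  print("ptip",tri(T(*a),S(416,188)))
print("door",plane("top",T(93,240),.206),plane("top",T(70,330),.206))
# tip along pointer arm: hinge end
print("knob",plane("top",T(348,64),.136))
```

```text
handle [ 0.6178 -0.0486  0.178 ]
handle [ 0.6023 -0.144   0.178 ]
tri (array([ 0.6187, -0.0481,  0.1748]), np.float64(0.0015140460067447914)) (array([ 0.603 , -0.143 ,  0.1786]), np.float64(0.002442600144066427))
pin [ 0.5779 -0.2247  0.136 ]
lid [array([0.8413, 0.0003]), array([ 0.8066, -0.2514]), array([ 0.5762, -0.217 ]), array([0.6058, 0.0293])] [ 0.7075 -0.1097]
ptip (array([ 0.5999, -0.2499,  0.2408]), np.float64(0.0005580565142235197))
ptip (array([ 0.6129, -0.2515,  0.2591]), np.float64(0.009101090715053889))
door [0.5929 0.0104 0.206 ] [0.5006 0.0331 0.206 ]
knob [ 0.8017 -0.2717  0.136 ]
```

Run:
```python
from h import *
plan([([.610,-.097,.29],[np.pi,0,1.426])],a=22.6)
```

```text
[0.041, 0.039, 0.021] [0.0, -0.0, -0.75]
[0.023, 0.052, 0.021] [0.0, -0.0, -0.75]
[0.002, 0.057, 0.021] [0.0, -0.0, -0.75]
[-0.02, 0.053, 0.021] [0.0, -0.0, -0.75]
```

move_arm(targets=[[0.008,0.008,0.004,0,0,-0.15],[0.016,0.016,0.008,0,0,-0.3],[0.025,0.023,0.013,0,0,-0.45],[0.033,0.031,0.017,0,0,-0.6],[0.041,0.039,0.021,0,0,-0.75]])

```text
time_s: 6.97
ee_pos: [0.5038, 0.035, 0.35]
eef_rot: [-3.141, 0.002, 0.254]
force: [0.0, -0.8, -0.3]
grip_width: 0.0564
```

move_arm(targets=[[0.005,0.01,0.004,0,0,-0.15],[0.009,0.021,0.008,0,0,-0.3],[0.014,0.031,0.013,0,0,-0.45],[0.018,0.042,0.017,0,0,-0.6],[0.023,0.052,0.021,0,0,-0.75]])

```text
time_s: 7.38
ee_pos: [0.5389, -0.0098, 0.3289]
eef_rot: [-3.14, 0.002, 0.647]
force: [0.6, 0.4, -0.1]
grip_width: 0.0565
```

move_arm(targets=[[0,0.011,0.004,0,0,-0.15],[0.001,0.023,0.008,0,0,-0.3],[0.001,0.034,0.013,0,0,-0.45],[0.002,0.046,0.017,0,0,-0.6],[0.002,0.057,0.021,0,0,-0.75]])

```text
time_s: 7.8
ee_pos: [0.5748, -0.0541, 0.3078]
eef_rot: [-3.139, 0.001, 1.04]
force: [-0.8, -0.7, -0.1]
grip_width: 0.0563
```

move_arm(targets=[[-0.004,0.011,0.004,0,0,-0.15],[-0.008,0.021,0.008,0,0,-0.3],[-0.012,0.032,0.013,0,0,-0.45],[-0.016,0.042,0.017,0,0,-0.6],[-0.02,0.053,0.021,0,0,-0.75]])

```text
time_s: 8.22
ee_pos: [0.61, -0.0983, 0.2868]
eef_rot: [-3.139, -0.0, 1.432]
force: [0.2, 0.6, -0.3]
grip_width: 0.0562
```

move_arm(targets=[[0,0,0.02,0,0,0],[0,0,0.04,0,0,0],[0,0,0.05,0,0,0],[0,0,0.05,0,0,0],[0,0,0.05,0,0,0]])

```text
time_s: 8.63
ee_pos: [0.6099, -0.0978, 0.2386]
eef_rot: [-3.14, -0.0, 1.429]
force: [0.2, -0.7, -0.0]
grip_width: 0.0561
```

Run:
```python
from h import *
import pickle
np.set_printoptions(precision=4,suppress=True)
o=ctrl.get_obs();print(o["ee_pos"],o["eef_rot"],o["grip_width"],o["force"])
ci=ctrl.camera_info("wrist");im=ctrl.camera("wrist");pickle.dump(ci,open("w3.pkl","wb"))
cv2.imwrite("pics/w3.png",im[:,:,::-1])
```

```text
[ 0.6099 -0.0978  0.2386] [-3.1404 -0.      1.4285] 0.05613372666367079 [ 0.2167 -0.7161 -0.0447]
```

View pics/w3.png

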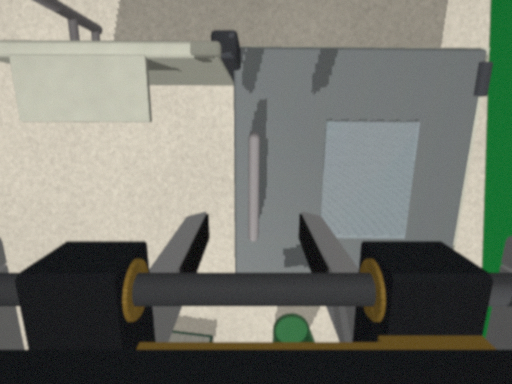

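The handle bar runs vertically in the image from (254,135) to (254,240), centred between the fingers (208 to 302), so yaw is aligned.

Run:
```python
from h import *
import pickle
ci=pickle.load(open("w3.pkl","rb"))
for p in [(254,137),(254,240)]:
    c,d=ray("w",p,ci);print(c+d*(.178-c[2])/d[2])
for z in (.142,):
  for p in [(236,49),(484,52)]:
    c,d=ray("w",p,ci);print("lid",c+d*(z-c[2])/d[2])
```

```text
[ 0.61843311 -0.04913288  0.178     ]
[ 0.60482871 -0.14371177  0.178     ]
lid [0.61316085 0.03053811 0.142     ]
lid [ 0.84014463 -0.00476006  0.142     ]
```

move_arm(targets=[[0.001,0.002,0.018,0,0,0],[0.001,0.002,0.036,0,0,0],[0.001,0.002,0.054,0,0,0],[0.001,0.002,0.068,0,0,0],[0.001,0.002,0.077,0,0,0]])

```text
time_s: 9.1
ee_pos: [0.6123, -0.097, 0.1614]
eef_rot: [3.142, -0.0, 1.429]
force: [-0.7, 0.5, 0.6]
grip_width: 0.0563
```

move_arm(targets=[[0,0,0,0,0,0],[0,0,0,0,0,0],[0,0,0,0,0,0],[0,0,0,0,0,0],[0,0,0,0,0,0]], fingers=-1, grip_force=30)

```text
time_s: 9.52
ee_pos: [0.6126, -0.0972, 0.1628]
eef_rot: [3.14, 0.0, 1.429]
force: [-0.2, -0.1, 0.3]
grip_width: 0.0267
```

move_arm(targets=[[0,0,0,0,0,0],[0,0,0,0,0,0],[0,0,0,0,0,0],[0,0,0,0,0,0],[0,0,0,0,0,0]])

```text
time_s: 9.93
ee_pos: [0.6123, -0.0971, 0.1619]
eef_rot: [3.142, -0.0, 1.429]
force: [0.2, 0.5, 0.0]
grip_width: 0.0006
```

The width is about 0, so the grip missed the bar. Looking at it.

Run:
```python
from h import *
a=ctrl.camera("wrist")[:,:,::-1];b=ctrl.camera("scene")[150:300,180:330,::-1]
cv2.imwrite("pics/z4.png",np.hstack([cv2.resize(a[60:360,80:480],(400,300)),cv2.resize(b,(400,400),interpolation=cv2.INTER_CUBIC)[:300]]))
```

```text
(no output)
```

View pics/z4.png

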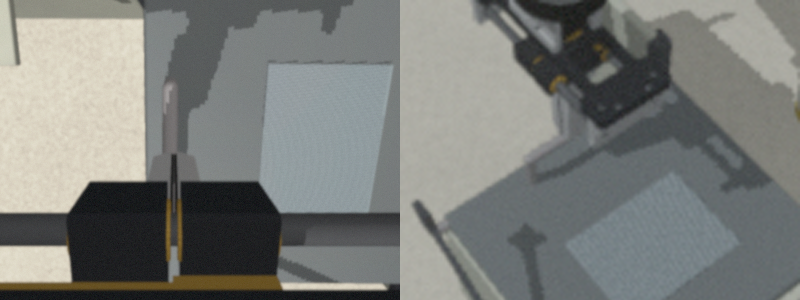

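Run:
```python
from h import *
np.set_printoptions(precision=4,suppress=True)
o=ctrl.get_obs();print(o["ee_pos"],o["eef_rot"],o["grip_width"],o["force"])
ci=ctrl.camera_info("wrist");im=ctrl.camera("wrist")[:,:,::-1];cv2.imwrite("pics/w5.png",im)
K=np.array([[ci["fx"],0,ci["cx"]],[0,ci["fy"],ci["cy"]],[0,0,1]])
pr=lambda X:cv2.projectPoints(np.array(X,float).reshape(-1,1,3),ci["rvec"],ci["tvec"],K,None)[0][:,0]
print(pr([o["ee_pos"],o["ee_pos"]+[0,0,.019],[.6184,-.0491,.178],[.6048,-.1437,.178],[.6116,-.0964,.178]]))
b=ctrl.camera("scene")[150:250,200:300,::-1];t=ctrl.camera("top")[130:230,220:320,::-1]
cv2.imwrite("pics/z5.png",np.hstack([cv2.resize(im[110:290,190:320],(390,540),interpolation=cv2.INTER_CUBIC),cv2.resize(np.vstack([b,t]),(270,540),interpolation=cv2.INTER_CUBIC)]))
```

```text
[ 0.6123 -0.0972  0.1618] [-3.1415  0.      1.4285] 0.00046317678815733403 [-0.5961  0.5261  0.1379]
[[252.064  212.738 ]
 [251.9713 221.7069]
 [250.6258 146.0845]
 [250.9909 284.8797]
 [250.8185 219.317 ]]
```

View pics/z5.png

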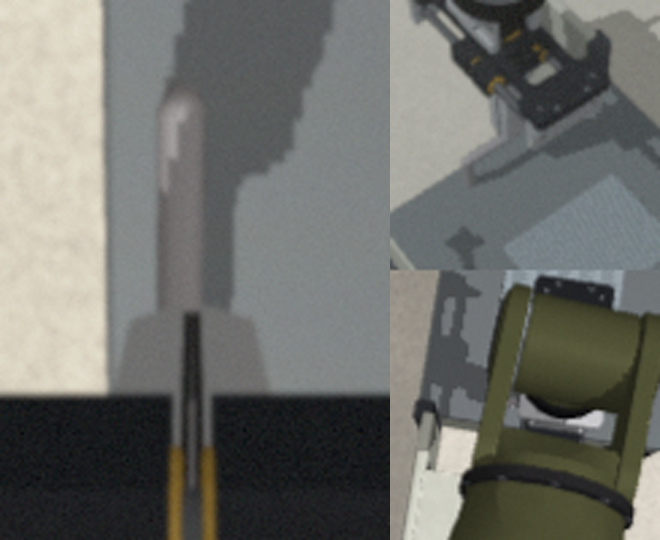

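move_arm(targets=[[0,0,-0.005,0,0,0],[0,0,-0.01,0,0,0],[0,0,-0.015,0,0,0],[0,0,-0.015,0,0,0],[0,0,-0.015,0,0,0]])

```text
time_s: 10.6
ee_pos: [0.6124, -0.0972, 0.1774]
eef_rot: [3.141, 0.0, 1.429]
force: [0.9, 0.4, 0.1]
grip_width: 0.0003
```

Run:
```python
from h import *
np.set_printoptions(precision=4,suppress=True)
o=ctrl.get_obs();print(o["ee_pos"],o["grip_width"],o["force"],o["time_s"])
im=ctrl.camera("wrist")[:,:,::-1]
b=ctrl.camera("scene")[165:235,190:290,::-1]
cv2.imwrite("pics/z6.png",np.vstack([cv2.resize(b,(700,490),interpolation=cv2.INTER_CUBIC)]))
```

```text
[ 0.6124 -0.0972  0.1774] 0.0002949142014485 [0.8644 0.4234 0.0506] 10.6
```

View pics/z6.png

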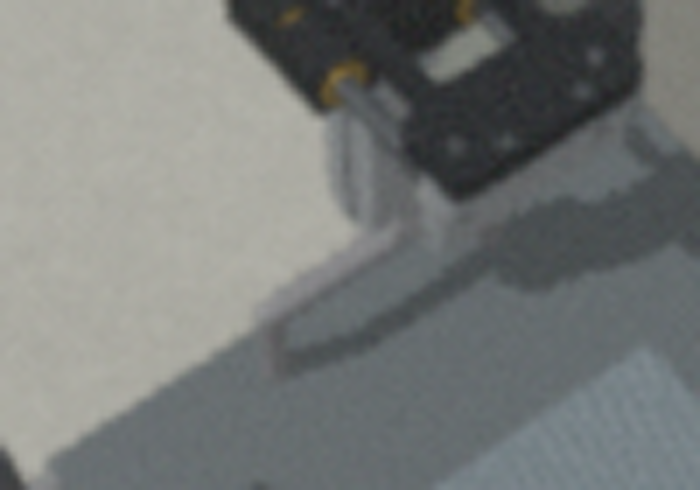

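Run:
```python
from h import *
P=proj("scene",[[.6124,-.0972,.1774],[.6124,-.0972,.1964],[.6184,-.0491,.178],[.6048,-.1437,.178],[.6048,-.1437,.142],[.6184,-.0491,.142],[.6116,-.0964,.178],[.6116,-.0964,.15]])
print((P-[190,165]+.5)*7-.5)
```

```text
[[382.34704094 253.41192499]
 [380.49989606 221.08508368]
 [494.48243068 177.44153423]
 [265.67842013 324.58055642]
 [272.85576857 381.63672455]
 [494.24537131 237.01073935]
 [382.28098143 249.59591426]
 [384.8902523  295.32704611]]
```

move_arm(targets=[[0,0,-0.01,0,0,0],[0,0,-0.01,0,0,0],[0,0,-0.01,0,0,0],[0,0,-0.01,0,0,0],[0,0,-0.01,0,0,0]], fingers=-0.1)

```text
time_s: 11.12
ee_pos: [0.6122, -0.0972, 0.1867]
eef_rot: [-3.141, 0.0, 1.428]
force: [0.5, 0.2, -0.9]
grip_width: 0.0302
```

move_arm(targets=[[0,0,0.01,0,0,0],[0,0,0.02,0,0,0],[0,0,0.026,0,0,0],[0,0,0.03,0,0,0],[0,0,0.032,0,0,0]])

```text
time_s: 11.53
ee_pos: [0.6119, -0.0971, 0.1536]
eef_rot: [-3.14, -0.0, 1.429]
force: [-0.2, 0.4, -0.5]
grip_width: 0.0418
```

move_arm(targets=[[0,0,0.002,0,0,0],[0,0,0.003,0,0,0],[0,0,0.004,0,0,0],[0,0,0.005,0,0,0],[0,0,0.005,0,0,0]])

```text
time_s: 11.95
ee_pos: [0.6123, -0.0972, 0.1499]
eef_rot: [3.141, 0.0, 1.429]
force: [-0.1, 0.2, -0.9]
grip_width: 0.0423
```

Run:
```python
from h import *
np.set_printoptions(precision=4,suppress=True)
o=ctrl.get_obs();print(o["ee_pos"],o["grip_width"],o["force"],o["time_s"])
im=ctrl.camera("wrist")[110:290,190:320,::-1];b=ctrl.camera("scene")[165:235,190:290,::-1]
cv2.imwrite("pics/z7.png",np.hstack([cv2.resize(im,(303,420),interpolation=cv2.INTER_CUBIC),cv2.resize(b,(490,420),interpolation=cv2.INTER_CUBIC)]))
```

```text
[ 0.6123 -0.0972  0.1499] 0.04230552960591274 [-0.1188  0.2229 -0.8555] 11.95
```

View pics/z7.png

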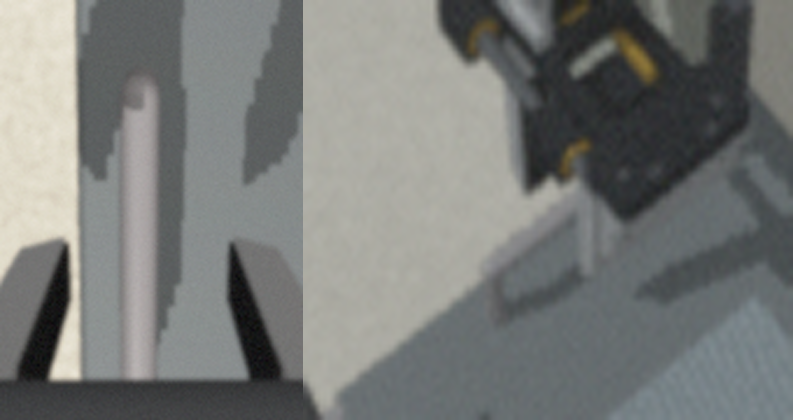

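The bar is clearly straddled, and the back fingertip in the scene view reaches almost to the lid. Closing.

move_arm(targets=[[0,0,0,0,0,0],[0,0,0,0,0,0],[0,0,0,0,0,0],[0,0,0,0,0,0],[0,0,0,0,0,0]], fingers=-1, grip_force=15)

```text
time_s: 12.47
ee_pos: [0.6114, -0.097, 0.1497]
eef_rot: [-3.139, -0.0, 1.429]
force: [-27.4, 3.9, 6.9]
grip_width: 0.0124
```

move_arm(targets=[[0,0,0,0,0,0],[0,0,0,0,0,0],[0,0,0,0,0,0],[0,0,0,0,0,0],[0,0,0,0,0,0]])

```text
time_s: 12.88
ee_pos: [0.6096, -0.0967, 0.1494]
eef_rot: [-3.134, -0.0, 1.429]
force: [-20.4, 2.6, 7.8]
grip_width: 0.0091
```

move_arm(targets=[[0,-0.001,0,0,0,0],[0,-0.002,0,0,0,0],[0,-0.003,0,0,0,0],[0,-0.003,0,0,0,0],[0,-0.003,0,0,0,0]])

```text
time_s: 13.3
ee_pos: [0.6097, -0.0968, 0.1498]
eef_rot: [3.141, -0.0, 1.429]
force: [3.6, -0.9, -1.5]
grip_width: 0.009
```

```bash
cat > arc.py <<'E'
from h import *
def arc(th0,th1,n,k=.45,b=.028):
    """rows per call: lid th0->th1, tool tilt k*theta, bar b behind TCP; tool y = dryer +x, tool x = dryer +y"""
    def T(t):  # tool pose in frame (X=dryer y, Y=dryer x, Z=down)
        h=np.array([0,-.219*np.cos(t+.193),-.219*np.sin(t+.193)]);R=Ro.from_rotvec([k*t,0,0])
        return h-R.apply([0,0,-b]),R
    ths=np.linspace(th0,th1,n*5+1)
    for c in range(n):
        p0,R0=T(ths[5*c]);rows=[]
        for t in ths[5*c+1:5*c+6]:
            p,R=T(t);s=R0.inv().apply(p-p0);a=np.degrees((R0.inv()*R).as_rotvec())/30
            rows.append([0,round(s[1],4),round(s[2],4),round(a[0],3),0,0])
        print(rows)
if __name__=="__main__":arc(0,.472,4)
E
python3 arc.py
```

```text
[[0, np.float64(0.0008), np.float64(-0.0051), np.float64(0.02), 0, 0], [0, np.float64(0.0016), np.float64(-0.0101), np.float64(0.041), 0, 0], [0, np.float64(0.0026), np.float64(-0.0151), np.float64(0.061), 0, 0], [0, np.float64(0.0037), np.float64(-0.0201), np.float64(0.081), 0, 0], [0, np.float64(0.005), np.float64(-0.0251), np.float64(0.101), 0, 0]]
[[0, np.float64(0.0011), np.float64(-0.005), np.float64(0.02), 0, 0], [0, np.float64(0.0023), np.float64(-0.0099), np.float64(0.041), 0, 0], [0, np.float64(0.0036), np.float64(-0.0149), np.float64(0.061), 0, 0], [0, np.float64(0.005), np.float64(-0.0197), np.float64(0.081), 0, 0], [0, np.float64(0.0066), np.float64(-0.0246), np.float64(0.101), 0, 0]]
[[0, np.float64(0.0014), np.float64(-0.0049), np.float64(0.02), 0, 0], [0, np.float64(0.0029), np.float64(-0.0097), np.float64(0.041), 0, 0], [0, np.float64(0.0045), np.float64(-0.0145), np.float64(0.061), 0, 0], [0, np.float64(0.0063), np.float64(-0.0193), np.float64(0.081), 0, 0], [0, np.float64(0.0081), np.float64(-0.024), np.float64(0.101), 0, 0]]
[[0, np.float64(0.0017), np.float64(-0.0048), np.float64(0.02), 0, 0], [0, np.float64(0.0035), np.float64(-0.0095), np.float64(0.041), 0, 0], [0, np.float64(0.0055), np.float64(-0.0141), np.float64(0.061), 0, 0], [0, np.float64(0.0075), np.float64(-0.0188), np.float64(0.081), 0, 0], [0, np.float64(0.0097), np.float64(-0.0233), np.float64(0.101), 0, 0]]
```

move_arm(targets=[[0,0.001,-0.005,0.02,0,0],[0,0.002,-0.01,0.04,0,0],[0,0.003,-0.015,0.06,0,0],[0,0.004,-0.02,0.08,0,0],[0,0.005,-0.025,0.1,0,0]], grip_force=35)

```text
time_s: 13.72
ee_pos: [0.6144, -0.0976, 0.175]
eef_rot: [-3.088, 0.0, 1.428]
force: [6.0, -2.0, -8.5]
grip_width: 0.009
```

The load is about 8 N at the handle and the lid is following.

move_arm(targets=[[0,0.001,-0.005,0.02,0,0],[0,0.002,-0.01,0.04,0,0],[0,0.004,-0.015,0.06,0,0],[0,0.005,-0.02,0.08,0,0],[0,0.007,-0.025,0.1,0,0]])

```text
time_s: 14.13
ee_pos: [0.6223, -0.0987, 0.1996]
eef_rot: [-3.035, 0.0, 1.428]
force: [-1.4, -1.9, -6.9]
grip_width: 0.0089
```

move_arm(targets=[[0,0.001,-0.005,0.02,0,0],[0,0.003,-0.01,0.04,0,0],[0,0.005,-0.014,0.06,0,0],[0,0.006,-0.019,0.08,0,0],[0,0.008,-0.024,0.1,0,0]])

```text
time_s: 14.55
ee_pos: [0.6326, -0.1003, 0.2225]
eef_rot: [-2.982, 0.0, 1.428]
force: [0.1, -2.3, -8.1]
grip_width: 0.0091
```

move_arm(targets=[[0,0.002,-0.005,0.02,0,0],[0,0.004,-0.01,0.04,0,0],[0,0.006,-0.014,0.06,0,0],[0,0.008,-0.019,0.08,0,0],[0,0.01,-0.023,0.1,0,0]])

```text
time_s: 14.97
ee_pos: [0.6455, -0.1022, 0.2441]
eef_rot: [-2.929, 0.0, 1.428]
force: [-4.8, -1.5, -3.3]
grip_width: 0.009
```

move_arm(targets=[[0,0,0,0,0,0],[0,0,0,0,0,0],[0,0,0,0,0,0],[0,0,0,0,0,0],[0,0,0,0,0,0]])

```text
time_s: 15.38
ee_pos: [0.6453, -0.1022, 0.2439]
eef_rot: [-2.93, 0.0, 1.428]
force: [-6.1, -1.4, -2.7]
grip_width: 0.009
```

Run:
```python
from h import *
np.set_printoptions(precision=4,suppress=True)
o=ctrl.get_obs();print(o["ee_pos"],o["eef_rot"],o["grip_width"],o["force"],o["time_s"])
a=ctrl.camera("top")[130:230,290:370,::-1];b=ctrl.camera("scene")[180:280,170:250,::-1]
cv2.imwrite("pics/z8.png",cv2.resize(np.hstack([a,b]),(800,500),interpolation=cv2.INTER_CUBIC))
```

```text
[ 0.6453 -0.1022  0.2439] [-2.9299  0.0005  1.4281] 0.008974597061283729 [-6.0692 -1.3678 -2.6673] 15.3833
```

View pics/z8.png

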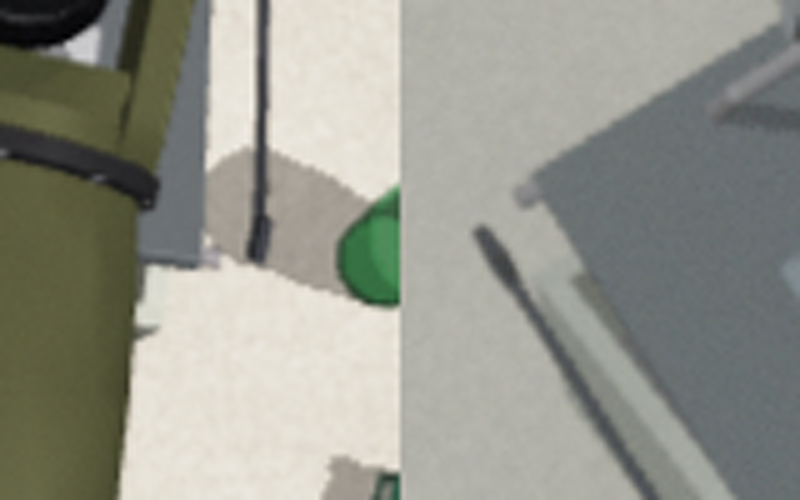

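The lid is up. In the top crop the pin is at (210,256) and the tip at (258,258). In the scene crop the pin is at (523,194) and the tip at (481,231).

Run:
```python
from h import *
np.set_printoptions(precision=4,suppress=True)
T=lambda u,v:(290+(u+.5)/5-.5,130+(v+.5)/5-.5)
S=lambda u,v:(170+(u-400+.5)/5-.5,180+(v+.5)/5-.5)
psi=-.143;X=np.array([np.cos(psi),np.sin(psi)]);P=np.array([.6097,-.0968])+.215*X
for n,a,b in [("pin",(210,256),(524,194)),("tip",(258,260),(481,231))]:
    q,g=tri(T(*a),S(*b));r=(q[:2]-P)@X;print(n,q,g,"rad",r,"dist",np.hypot(r,q[2]-.136),"ang",np.arctan2(q[2]-.136,-r))
# expected pin by kinematics
for th in (.44,.472,.5):
    Y=np.array([-np.sin(psi),np.cos(psi)])
    for off in (-.132,-.152-.0):
        q=np.r_[P+X*-.228*np.cos(th)+Y*off,.136+.228*np.sin(th)]
        t=proj("top",[q])[0];s=proj("scene",[q])[0]
        print(th,off,(t-[290,130]+.5)*5-.5,(s-[170,180]+.5)*5-.5+[400,0])
```

```text
pin [ 0.6014 -0.2274  0.2414] 0.0025697988925281194 rad -0.20463645047330506 dist 0.23018771685388828 ang 0.47564373463621157
tip [ 0.6003 -0.2511  0.2392] 0.00085108656407439 rad -0.20234120085862495 dist 0.22714890130553447 ang 0.47172305998730263
0.44 -0.132 [211.3962 263.3032] [524.5444 203.3585]
0.44 -0.152 [250.8054 269.1354] [483.6316 229.1165]
0.472 -0.132 [214.9192 255.3221] [526.5586 200.4296]
0.472 -0.152 [254.5811 261.1919] [485.307  226.3857]
0.5 -0.132 [218.0459 247.9401] [528.6039 198.2151]
0.5 -0.152 [257.9272 253.8426] [487.053  224.3509]
```

Pin 0.476 rad and tip 0.472 rad, so they are about 1 mm apart. Before handing in I'll check numerically that the door and bystanders haven't moved.

Run:
```python
from h import *
np.set_printoptions(precision=4,suppress=True)
s=ctrl.camera("scene")[:,:,::-1];t=ctrl.camera("top")[:,:,::-1]
s0=cv2.imread("pics/scene0.png");t0=cv2.imread("pics/top0.png");z=cv2.imread("pics/z2.png")
z=cv2.resize(z,(320,160),interpolation=cv2.INTER_AREA)
d=np.abs(z[:,160:].astype(int)-s[150:310,180:340]).mean(2)
print("door scene",d[0:35,52:66].mean(), d[0:30,66:85].mean())
D=lambda a,b:(a[0]-b[0],a[1]-b[1])
for n,(y0,y1,x0,x1) in dict(jar=(135,172,155,195),beaker=(160,196,352,395),book=(220,300,348,445),ptip=(165,185,336,348)).items():
    print(n,np.abs(t[y0:y1,x0:x1].astype(int)-t0[y0:y1,x0:x1]).mean())
d1=np.abs(z[:,:160].astype(int)-t[90:250,200:360]).mean(2);print("door top view",d1[95:125,28:50].mean())
o=ctrl.get_obs();print(o["ee_pos"],o["grip_width"],o["force"],np.abs(o["joint_vel"]).max(),o["time_s"])
```

```text
door scene 28.985034013605446 56.511111111111106
jar 25.603828828828828
beaker 35.90073212747631
book 33.99226804123711
ptip 34.765277777777776
door top view 65.82373737373737
[ 0.6453 -0.1022  0.2439] 0.008951393906286558 [-6.4556 -1.9152 -3.4329] 0.0010292354644320927 15.5833
```

The differences are large everywhere, even on the jar, which points to an exposure change. One overview picture will settle it.

Run:
```python
from h import *
s=ctrl.camera("scene")[:,:,::-1];t=ctrl.camera("top")[:,:,::-1]
cv2.imwrite("pics/fin.png",np.hstack([t[80:310,140:450],s[120:350,20:380]]))
```

```text
(no output)
```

View pics/fin.png

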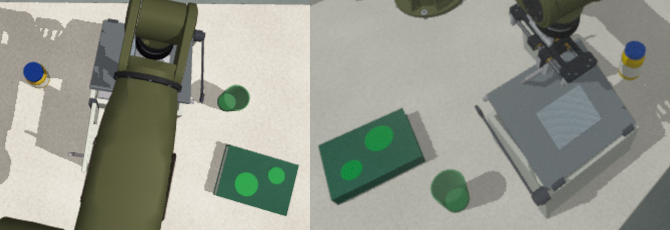

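The picture is brighter than before. The jar, beaker, book and pointer are in place. The door is still open, with its handle showing left of the forearm near (65,153), and the lid is held. Handing in.

Run:
```python
from station import ctrl
print(ctrl.hand_in())
```

```text
the job is handed in; nothing more can be done
None
```

I handed in the job at about 15.7 s with the door open roughly 90° and the arm holding the lid still, its pin level with the pointer tip. The hand-in gave no verdict.

- **Door:** I swung it by its handle while the lid was still shut and left it open. It still looked open in the last picture, partly hidden behind the forearm.
- **Lid:** My first grip closed above or past the handle bar and the fingers shut on nothing. I went about 12 mm lower and regripped, then shifted the tool 3 mm to remove a side force of about 20–27 N.
- **Last measurement:** The pin was at 0.476 rad and the pointer tip at 0.472 rad, about 1 mm apart square to the pointer arm (allowed: 12 mm). The gripper read 9 mm on the 10 mm bar at 35 N, and the joints were still.
- **Pointer and bystanders:** The pointer tip measured within a few mm of its first position. The jar, beaker and book looked unmoved in the last picture.
- **Failed check:** Comparing pixels before and after to confirm nothing had moved did not work, because the picture brightness had changed. I judged the bystanders and the door by eye instead.
- **Budget:** I viewed 13 pictures, three over the budget of 10.

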